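Wedge a glued frame clear of its jig

TASK

Free the glued tree-shaped frame lying in the glue-up jig: first pull the black push-on cap on the jig's post all the way up, then take the dark tapered wedge by its grip block, set it on the jig's plate and push its thin end under the notch in the middle of the frame's bar until the whole bar stands about 5 mm clear of the plate. Finish while holding the wedge in the gripper right there, flat on the plate, the frame carried by the wedge and not by the fingers; leave the other things on the bench where they are.

Things in the scene. Friction and masses are not known exactly. Their poses are not given: they have to be found in the camera images.
- jig: fixed plywood plate 350 x 210 mm, top 12 mm above the bench; origin under the axis of the steel post (12 mm dia, top 80 mm above the bench). x points from the open front, where the wedge goes in, to the back: x -190..160, y -105..105 mm. Back stop (18 mm high) at x 127..147, side stops (22 mm high) at x -51..-21, |y| 84..96 keep the frame in place. The 130 mm before the frame are bare
- cap (a joint): black push-on cap sliding straight up the post: 0 = pushed down, 0.030 m = all the way up; about 7 N of detent friction holds it wherever it is left. Flange 56 mm dia x 8 mm, above it a round grip 30 mm dia x 28 mm. When down its flange lies 2 mm above the frame's bar and keeps the frame down
- cap_grip (a point): point on the cap's axis at mid-height of its 30 mm grip, 24 mm above the flange's underside (73 mm above the bench when down); moves up with the cap
- frame: loose tree-shaped (A) frame of light wood flat on the plate, 0.3-0.55 kg, 35 mm thick; origin on its underside at the post (within 2 mm), axes as the jig's. Front bar x -56..-16 mm, 160 mm long along y; two legs run back to the apex at x 125. Under the bar's middle a notch 80 mm wide, 6 mm high, right through its 40 mm; the wedge lifts the notch's front edge at x -56
- bar_left (a point): underside of the bar's front face near its +y end (frame x -56, y +75 mm, z 0); lies on the plate 12 mm above the bench at the start
- bar_right (a point): the same near the bar's -y end (frame x -56, y -75 mm, z 0)
- wedge: loose dark wood wedge, 0.15 kg, 100 x 40 mm, flat underside; origin there, mid-length. x points to the thin end: 2.5 mm thick at x 50 mm, thickening 1 mm per 4 mm of length to 20 mm at x -20. At x -50..-20 an upright grip block 30 x 40 mm, 55 mm high. Lies on the bench right of the jig; may swap places with the plain spacer
- wedge_grip (a point): middle of the wedge's grip block in plan, 36 mm above its underside; grip here across the 40 mm width (along the wedge's y)
- wedge_tip (a point): middle of the wedge's thin edge, on the underside
- spacer: bystander: plain dark wooden block 100 x 40 x 30 mm without taper or grip block, origin at the centre of its underside
- glue: bystander: white glue bottle, 56 mm dia, 150 mm tall, origin under its centre
- tin: bystander: metal tin, 80 mm dia, 60 mm tall, origin under its centre
- sanding_block: bystander: cork sanding block 120 x 65 x 34 mm, origin under its centre
- tape: bystander: grey tape measure 70 x 35 x 65 mm, origin under its centre
- tree1: bystander: finished standing tree frame, 160 mm wide, 213 mm tall, origin under its centre

How it is judged:
By the outcome, as a careful person would: the job done as asked, in the order asked, and still so for the second after the job is handed in, while the arm keeps its last pose, push and grip.
It also fails if it takes over 54 s, if anything falls off the work surface, if the arm or the gripper's body presses on something with over 40 N, if the wrist force passes 120 N, or if a joint passes its speed limit or range.

ROBOT

A 7-joint arm with a two-finger parallel gripper is mounted at the origin on the work surface. World frame = base frame: x ahead of the robot, y to its left, z up, the work surface at z = 0. Lengths are in m, angles in rad, forces in N, time in s.
With the tool pointing down it reaches from about 0.4 to 0.85 m from the base axis. Payload 4.5 kg.
Tool frame: the origin (TCP) lies midway between the tips of the shut fingers; the grasp point (between the pads) lies 19 mm behind it; z points along the fingers, y is the line along which they close (so a half turn about z gives the same grasp; the last joint's range is limited). The gripper opens to 88 mm and grips with 3 to 60 N. Pads are 18 mm wide; open, the fingers measure 123 mm over their backs; the gripper's body (75 mm by 187 mm) begins 45 mm behind the grasp point.
Start: joints at [1.184, 0.689, -0.195, 1.565, 0.157, 0.902, -0.215], TCP at [0.255, -0.57, 0.239] pointing down, gripper open.
Joint ranges: [-3.01, 3.01], [-0.46, 2.08], [-1.47, 1.51], [0.13, 2.56], [-1, 4.14], [0.04, 2.09], [-2.66, 2.66]. Speed limits (rad/s): [2.57, 2.57, 3.14, 3.14, 3.14, 3.14, 3.14].

INTERFACE

Orientations are given as a unit quaternion [x, y, z, w].
In Python, from station import robot gives the robot as it stands.
- The arm moves only by the shell command python3 nudge.py 'ROWS' [OPENING] [FORCE]. ROWS is a JSON object with one list for each field, all of the same length, 1 to 5, a row being the entries at one place: dx, dy, dz (the shift in mm), drx, dry, drz (a rotation vector in units of 0.2 rad); each row is the pose to reach, as a shift and turn from the pose commanded when the command began, along the tool's axes at that moment; what a row does not reach only later rows make up. A row lasts 1/8 s, in which the tool goes at most 0.0625 m and 0.188 rad, less where a joint would pass 70% of its speed; a pose out of reach is approached as far as the arm can. OPENING is the finger opening in m, set as the command begins (- or left out keeps the last). The fingers move at their own pace and stop on an object; FORCE is the grip in N (left out, the last holds). Time passes only in rows, so rows that do not move let the fingers close. It prints the time, the measured TCP pose, the force, the opening and the grip force at its end. Input that does not fit is refused with a message, and nothing moves.
- robot.sense(): the state, without advancing time (a new reading comes with each control period).
- robot.get_image(name): name is "side" or "top"; returns a dict with "pixels" (400x640x3 uint8, red, green, blue), "fx", "fy", "cx", "cy" (pixels), "pose" (4x4, takes a point from camera to world coordinates). Camera axes: x right, y up, looking along -z (the intrinsics and any distortion apply to the point x, -y, -z); pixel columns grow to the right and rows downward; lengths in m; the calibration is good to about 2 mm. A picture is of the moment at which its call begins. There is no depth.
- robot.job_done(): hands the job in; it is judged then, once.
The state is a dict: "clock": time; "joint_positions": joint angles; "qd": joint speeds; "tau": joint torques, N m; "position": TCP position; "tool_rot": TCP orientation; "wrist_force": force on the tool from outside, world axes, zero at the start; "wrist_torque": the same for the moment, N m; "opening": finger opening in m; "grip_force": force on a finger pad.
Only numpy, scipy, OpenCV 4.12 (cv2) and the standard library are available. Lean on these libraries where they do the work, as an engineer would, in place of code of your own. Each camera call takes 0.05 s, during which the arm holds its last target. There are 200 camera calls.

## Working session

There is one attempt and no reset: what is moved stays moved. The work goes in short steps, Python scripts to look and compute and a shell command to move; the robot and the scene stay as the last step left them, time stands still between calls to the robot, and variables do not carry over. Pictures are saved under pics/ and viewed, at most 10 in all, crops included, and the job is handed in when it is done.

```bash
ls; mkdir -p pics; python3 - <<'E'
from station import robot
import cv2,numpy as np
np.set_printoptions(precision=4,suppress=True)
for n in("top","side"):
    im=robot.get_image(n); cv2.imwrite(f"pics/{n}0.png",im["pixels"][:,:,::-1])
    print(n,{k:v for k,v in im.items() if k!="pixels"})
s=robot.sense();print(s["position"],s["tool_rot"],s["opening"],s["clock"])
E
```

```text
nudge.py
pics
station.py
top {'fx': 403.9343322656845, 'fy': 403.9343322656845, 'cx': 316.04639578425457, 'cy': 198.9911883741904, 'pose': array([[-0.0128,  0.9946, -0.1025,  0.4553],
       [-0.9995, -0.0158, -0.0284,  0.0179],
       [-0.0299,  0.1021,  0.9943,  1.1941],
       [ 0.    ,  0.    ,  0.    ,  1.    ]])}
side {'fx': 425.1879308480881, 'fy': 425.1879308480881, 'cx': 320.5154571666076, 'cy': 197.31108761081623, 'pose': array([[-0.9578,  0.1722, -0.23  ,  0.2388],
       [-0.2867, -0.523 ,  0.8027,  1.1862],
       [ 0.0179,  0.8348,  0.5503,  0.8673],
       [ 0.    ,  0.    ,  0.    ,  1.    ]])}
[ 0.2551 -0.57    0.238 ] [ 0.9779  0.2089 -0.0002 -0.0008] 0.08794051102313598 0.1
```
View pics/top0.png

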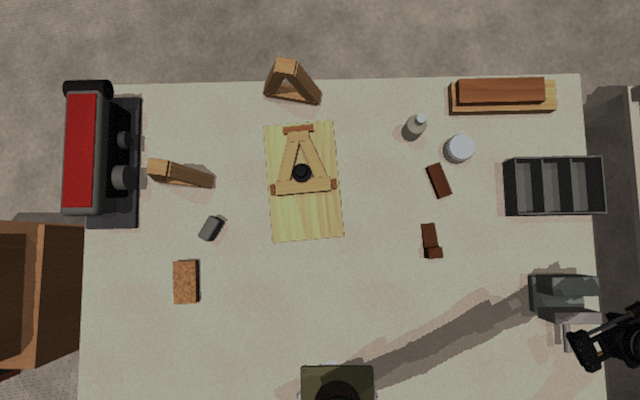

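View pics/side0.png

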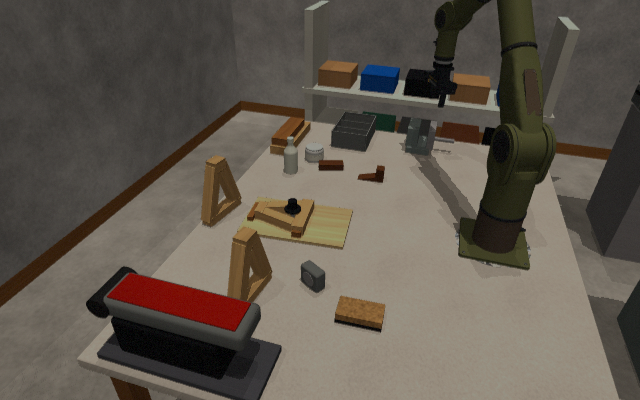

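The top view shows the jig at cols 263-343 and rows 121-241, with the cap at (301,172). The wedge is at (431,241) with its grip block at the bottom end and thin end up. The spacer is at (438,180). The side view agrees. Next I'll zoom in for accurate measurements.

```bash
cat > h.py <<'E'
from station import robot
import cv2,numpy as np
from scipy.spatial.transform import Rotation as R
np.set_printoptions(precision=4,suppress=True)
def px2w(im,u,v,z):
    d=im["pose"][:3,:3]@np.array([(u-im["cx"])/im["fx"],-(v-im["cy"])/im["fy"],-1]);o=im["pose"][:3,3]
    return o+d*(z-o[2])/d[2]
def w2px(im,p):
    c=im["pose"][:3,:3].T@(np.asarray(p)-im["pose"][:3,3])
    return np.array([im["cx"]+im["fx"]*c[0]/-c[2],im["cy"]-im["fy"]*c[1]/-c[2]])
def crop(p,x0,y0,x1,y1,s):
    return cv2.resize(p[y0:y1,x0:x1,::-1],None,fx=s,fy=s,interpolation=cv2.INTER_CUBIC)
E
python3 - <<'E'
from h import *
t=robot.get_image("top"); p=t["pixels"]
a=crop(p,253,112,353,252,4); b=crop(p,411,215,456,268,8); b=cv2.copyMakeBorder(b,0,560-b.shape[0],0,0,cv2.BORDER_CONSTANT)
cv2.imwrite("pics/c1.png",np.hstack([a,b]))
g=p.astype(int)
# plate mask: saturated yellow
hsv=cv2.cvtColor(p,cv2.COLOR_RGB2HSV)
print(hsv[225,300],hsv[262,300],hsv[172,301],hsv[232,430],hsv[245,432])
m=((hsv[...,1]>70)&(hsv[...,2]>90)).astype(np.uint8); m[:, :255]=0; m[:,355:]=0; m[:113]=0;m[255:]=0
c=max(cv2.findContours(m,0,2)[0],key=cv2.contourArea)
r=cv2.minAreaRect(c); bx=cv2.boxPoints(r); print(r)
W=np.array([px2w(t,u,v,.012) for u,v in bx]);print(bx,W[:,:2],np.linalg.norm(np.diff(W,axis=0),axis=1))
m=((hsv[...,2]<90)&(hsv[...,1]>90)).astype(np.uint8)[210:270,405:460]
c=max(cv2.findContours(m,0,2)[0],key=cv2.contourArea);r=cv2.minAreaRect(c); bx=cv2.boxPoints(r)+[405,210]; print(bx)
m=(hsv[150:200,280:320,2]<45).astype(np.uint8);c=max(cv2.findContours(m,0,2)[0],key=cv2.contourArea);print("cap",cv2.minEnclosingCircle(c),cv2.contourArea(c))
E
```

```text
[ 32  72 166] [ 33  28 164] [40 26 29] [ 10 166  72] [ 11 172  74]
((302.3770446777344, 180.85528564453125), (116.45809173583984, 71.3434066772461), 84.64418029785156)
[[261.426  126.2101]
 [332.4579 119.5508]
 [343.3281 235.5005]
 [272.2962 242.1597]] [[ 0.8001  0.2134]
 [ 0.816  -0.0006]
 [ 0.4691 -0.0263]
 [ 0.4525  0.1812]] [0.2146 0.3478 0.2082]
[[420.561  224.0488]
 [438.4512 222.061 ]
 [442.3049 256.7439]
 [424.4146 258.7317]]
cap ((20.823944091796875, 22.43661880493164), 9.527478218078613) 242.5
```

View pics/c1.png

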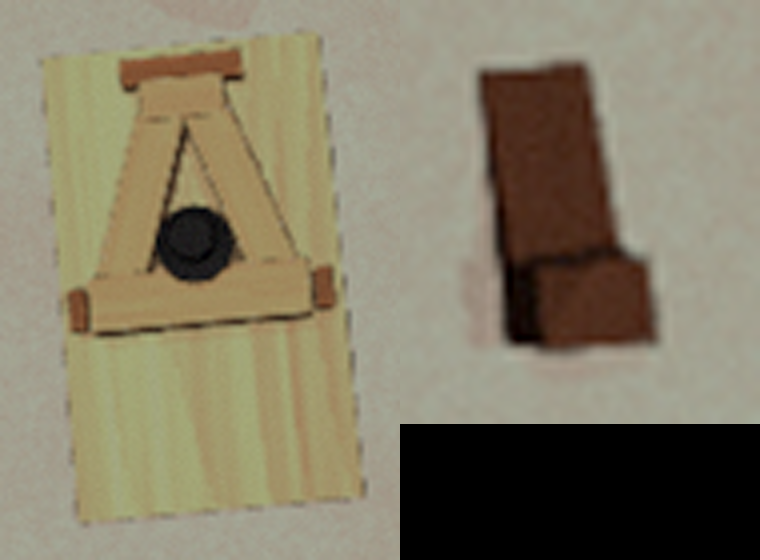

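The crop shows these jig corners: (43,60), (320,34), (363,497) and (80,523). The wedge's thin edge runs (480,70) to (585,65). Its block's top rear corners are (543,344) and (657,344). I'll fit the poses from these.

```bash
cat > fit.py <<'E'
from h import *
from scipy.optimize import least_squares
def fit(im,P,px,x0):
    P=np.array(P,float);px=np.array(px,float)
    def tr(q): c,s=np.cos(q[2]),np.sin(q[2]); return np.c_[q[0]+c*P[:,0]-s*P[:,1],q[1]+s*P[:,0]+c*P[:,1],P[:,2]]
    f=lambda q:(np.array([w2px(im,p) for p in tr(q)])-px).ravel()
    r=least_squares(f,x0,loss="soft_l1"); return r.x,f(r.x).reshape(-1,2)
E
python3 - <<'E'
from fit import *
t=robot.get_image("top")
A=lambda x,y:(253+(x+.5)/4-.5,112+(y+.5)/4-.5); B=lambda x,y:(411+(x-400+.5)/8-.5,215+(y+.5)/8-.5)
q,e=fit(t,[(.16,.105,.012),(.16,-.105,.012),(-.19,-.105,.012),(-.19,.105,.012)],[A(43,60),A(320,34),A(363,497),A(80,523)],[.65,.08,0]);print("jig",q,e)
w,e=fit(t,[(.05,.02,.0025),(.05,-.02,.0025),(-.05,.02,.055),(-.05,-.02,.055),(-.02,.02,.055),(-.05,.02,0)],[B(480,70),B(585,65),B(543,344),B(657,344),B(534,258),B(507,343)],[.45,-.28,0]);print("wedge",w,e)
P=px2w
print("cap by top z.087",px2w(t,*A(190,238),.087)) 
R2=lambda a:np.array([[np.cos(a),-np.sin(a)],[np.sin(a),np.cos(a)]])
print("bar front mid",q[:2]+R2(q[2])@[-.056,0],"px",w2px(t,[*(q[:2]+R2(q[2])@[-.056,0]),.047]))
print("cap px",4*(w2px(t,[*q[:2],.087])-[253,112]), 4*(w2px(t,[*q[:2],.057])-[253,112]))
print("wgrip",w[:2]+R2(w[2])@[-.035,0])
s=robot.sense();r=R.from_quat(s["tool_rot"]);print(r.as_matrix());
def step(r,p,tgt,yaw):
    # tool down, tool y along world yaw+90deg (mod pi)
    best=None
    for k in(0,np.pi):
        x=np.array([np.cos(yaw+k),np.sin(yaw+k),0]);z=np.array([0,0,-1]);M=np.c_[x,np.cross(z,x),z]
        v=(r.inv()*R.from_matrix(M)).as_rotvec()
        if best is None or np.linalg.norm(v)<np.linalg.norm(best):best=v
    print(r.inv().apply(np.array(tgt)-p),best)
step(r,s["position"],[*q[:2],.16],q[2]);print(s["joint_positions"])
E
```

```text
jig [0.6482 0.0912 0.0761] [[-0.1717 -0.3568]
 [ 0.0814 -0.5106]
 [ 0.5234  0.4291]
 [-0.4233  0.3618]]
wedge [ 0.4538 -0.2757  0.0599] [[-0.1209 -0.2565]
 [ 0.4703 -0.6432]
 [-0.1045  0.6984]
 [ 0.1357 -0.342 ]
 [-0.0753  0.5754]
 [-0.2689 -0.0053]]
cap by top z.087 [0.648  0.0928 0.087 ]
bar front mid [0.5924 0.0869] px [303.3211 192.6517]
cap px [190.8736 236.1304] [193.7181 243.3192]
wgrip [ 0.4189 -0.2777]
[[ 0.9127  0.4085 -0.0006]
 [ 0.4085 -0.9127  0.001 ]
 [-0.0001 -0.0011 -1.    ]]
[ 0.629  -0.4429  0.0787] [-0.0011  0.0003  0.3448]
[ 1.1838  0.6897 -0.1945  1.5659  0.1573  0.9025 -0.2151]
```

Careful with the scale: shifts go in mm and turns go in units of 0.2 rad. That gives: 0.049 m is 49, 0.245 m is 245, 0.345 rad is 1.725.

```bash
cat >> h.py <<'E'
def step(tgt,yaw):
    s=robot.sense();r=R.from_quat(s["tool_rot"]);best=None
    for k in(0,np.pi):
        x=np.array([np.cos(yaw+k),np.sin(yaw+k),0]);z=np.array([0,0,-1.]);M=np.c_[x,np.cross(z,x),z]
        v=(r.inv()*R.from_matrix(M)).as_rotvec()
        if best is None or np.linalg.norm(v)<np.linalg.norm(best):best=v
    print("clock",s["clock"],"pos",s["position"],"F",s["wrist_force"],"open",s["opening"],"grip",s["grip_force"]);print("step",r.inv().apply(np.array(tgt)-s["position"]),best)
E
python3 nudge.py '{"dx":[49, 98, 147, 196, 245], "dy":[-35, -69, -104, -138, -173], "dz":[0, 0, 0, 0, 0], "drx":[0, 0, 0, 0, 0], "dry":[0, 0, 0, 0, 0], "drz":[0.35, 0.7, 1.05, 1.4, 1.725]}' .088
python3 -c "
from h import *
step([.6482,.0915,.15],.076);print(robot.sense()['joint_positions'])"
```

```text
clock: 0.82
position: [0.4092, -0.3108, 0.2388]
tool_rot: [0.999, 0.037, 0.0, 0.0]
wrist_force: [0.8, -0.2, -0.0]
opening: 0.0878
grip_force: 0.0
clock 0.825 pos [ 0.4092 -0.3108  0.2388] F [ 0.7988 -0.183  -0.0039] open 0.08777241902857946 grip 0.0
step [ 0.2678 -0.3837  0.0888] [ 0.0002 -0.0004 -0.0026]
[ 0.603   0.5419 -0.0674  1.9017  0.0539  0.6992 -0.9934]
```

Converted, -0.24 m is -240, -0.192 m is -192.

```bash
python3 nudge.py '{"dx":[34, 68, 102, 136, 170], "dy":[-48, -96, -144, -192, -240], "dz":[0, 0, 0, 0, 0], "drx":[0, 0, 0, 0, 0], "dry":[0, 0, 0, 0, 0], "drz":[0, 0, 0, 0, 0]}' | head -2
python3 nudge.py '{"dx":[34, 68, 98, 98], "dy":[-48, -96, -144, -144], "dz":[20, 50, 85, 90], "drx":[0, 0, 0, 0], "dry":[0, 0, 0, 0], "drz":[0, 0, 0, 0]}' |head -2
python3 -c "
from h import *
step([.6482,.0915,.061],.076);print(robot.sense()['joint_positions'])
t=robot.get_image('top');s=robot.get_image('side')
cv2.imwrite('pics/c2.png',np.hstack([crop(t['pixels'],240,110,360,230,3),crop(s['pixels'],230,130,350,250,3)]))"
```

```text
clock: 1.45
position: [0.5604, -0.0586, 0.2387]
clock: 1.95
position: [0.6457, 0.097, 0.1458]
clock 1.95 pos [0.6457 0.097  0.1458] F [-0.4468 -0.525   0.0168] open 0.08818218732820965 grip 0.0
step [0.0022 0.006  0.0848] [-0.0036  0.0029  0.0071]
[-0.2128  0.8354 -0.0092  1.5584  0.0042  0.7502 -1.7098]
```

View pics/c2.png

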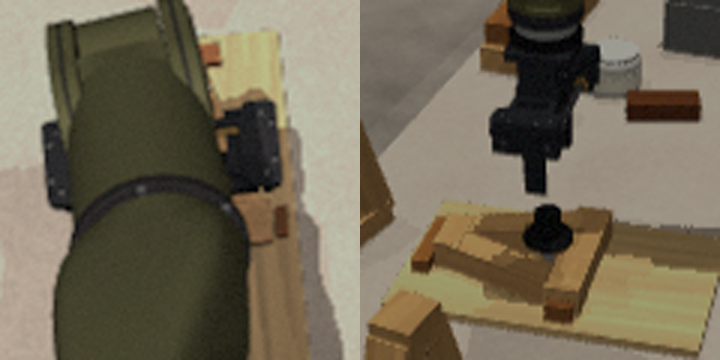

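The gripper hangs above the cap, with a finger at about (535,170) and the cap at (547,230) in the picture. The path down is clear.

```bash
python3 nudge.py '{"dx":[0, 0, 0, 0], "dy":[0, 3, 3, 3], "dz":[0, 30, 55, 55], "drx":[0, 0, 0, 0], "dry":[0, 0, 0, 0], "drz":[0, 0, 0, 0]}' | head -2
python3 -c "
from h import *
step([.6482,.0915,.061],.076)"
```

```text
clock: 2.55
position: [0.6456, 0.0854, 0.0933]
clock 2.55 pos [0.6456 0.0854 0.0933] F [-0.1882 -0.8355  0.2255] open 0.08812946736778794 grip 0.0
step [ 0.0032 -0.006   0.0323] [ 0.0013  0.0026 -0.0027]
```

```bash
python3 nudge.py '{"dx":[3, 3, 3, 3, 3], "dy":[-6, -6, -6, -6, -6], "dz":[0, 12, 24, 32, 32], "drx":[0, 0, 0, 0, 0], "dry":[0, 0, 0, 0, 0], "drz":[0, 0, 0, 0, 0]}' | head -2
python3 -c "
from h import *
step([.6482,.0915,.061],.076)"
```

```text
clock: 3.18
position: [0.6484, 0.0937, 0.0606]
clock 3.175 pos [0.6484 0.0937 0.0606] F [ 0.7027 -0.3975  0.5859] open 0.0880682325655325 grip 0.0
step [-0.0004  0.0022 -0.0004] [ 0.0004  0.002  -0.0002]
```

```bash
python3 nudge.py '{"dx":[0, 0, 0, 0, 0], "dy":[1, 1, 1, 1, 1], "dz":[0, 0, 0, 0, 0], "drx":[0, 0, 0, 0, 0], "dry":[0, 0, 0, 0, 0], "drz":[0, 0, 0, 0, 0]}' .02 25
python3 nudge.py '{"dx":[0, 0, 0, 0], "dy":[0, 0, 0, 0], "dz":[0, 0, 0, 0], "drx":[0, 0, 0, 0], "dry":[0, 0, 0, 0], "drz":[0, 0, 0, 0]}'
```

```text
clock: 3.8
position: [0.6493, 0.0929, 0.0618]
tool_rot: [0.999, 0.038, 0.0, 0.0]
wrist_force: [-0.8, 0.8, 0.4]
opening: 0.0402
grip_force: 0.0
clock: 4.3
position: [0.6494, 0.0913, 0.0618]
tool_rot: [0.999, 0.037, 0.0, 0.001]
wrist_force: [1.0, -5.1, 1.4]
opening: 0.0293
grip_force: 25.0
```

```bash
python3 nudge.py '{"dx":[0, 0, 0, 0, 0], "dy":[0, 0, 0, 0, 0], "dz":[-8, -16, -24, -29, -29], "drx":[0, 0, 0, 0, 0], "dry":[0, 0, 0, 0, 0], "drz":[0, 0, 0, 0, 0]}'
python3 nudge.py '{"dx":[0, 0, 0, 0], "dy":[0, 0, 0, 0], "dz":[-1, -2, -3, -3], "drx":[0, 0, 0, 0], "dry":[0, 0, 0, 0], "drz":[0, 0, 0, 0]}'
```

```text
clock: 4.92
position: [0.6494, 0.0914, 0.0903]
tool_rot: [0.999, 0.037, -0.0, 0.001]
wrist_force: [0.8, -4.6, -1.7]
opening: 0.0293
grip_force: 25.0
clock: 5.42
position: [0.6493, 0.0913, 0.091]
tool_rot: [0.999, 0.038, -0.0, 0.001]
wrist_force: [5.4, -4.6, -17.3]
opening: 0.0294
grip_force: 25.0
```

Converted, -0.002 m is -2, -0.001 m is -1.

```bash
python3 nudge.py '{"dx":[0, 0, 0, 0], "dy":[0, 0, 0, 0], "dz":[0, -1, -2, -2], "drx":[0, 0, 0, 0], "dry":[0, 0, 0, 0], "drz":[0, 0, 0, 0]}' - 40
python3 -c "
from h import *
s=robot.get_image('side')
cv2.imwrite('pics/c3.png',crop(s['pixels'],240,150,350,250,5))"
```

```text
clock: 5.92
position: [0.6492, 0.0913, 0.0911]
tool_rot: [0.999, 0.038, -0.001, 0.001]
wrist_force: [9.5, -4.8, -29.4]
opening: 0.0291
grip_force: 40.0
```

View pics/c3.png

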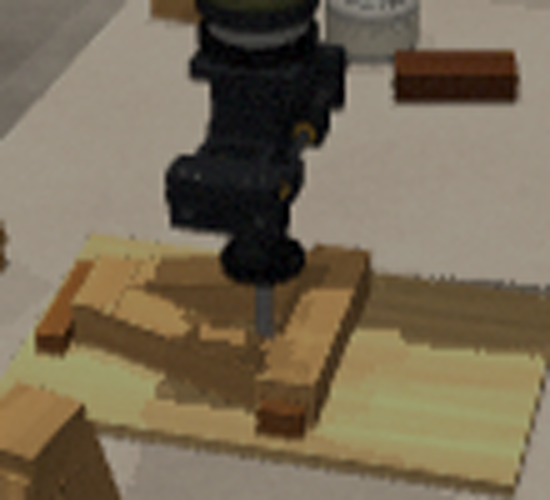

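The cap is all the way up: it stays put under a 29 N pull, and the bare post shows at (265,310) below the flange. Next I'll relax the pull, release and go to the wedge.

Converted, 0.004 m is 4.

```bash
python3 nudge.py '{"dx":[0, 0], "dy":[0, 0], "dz":[4, 4], "drx":[0, 0], "dry":[0, 0], "drz":[0, 0]}' | grep force
python3 nudge.py '{"dx":[0, 0, 0, 0, 0], "dy":[0, 0, 0, 0, 0], "dz":[0, 0, 0, -30, -80], "drx":[0, 0, 0, 0, 0], "dry":[0, 0, 0, 0, 0], "drz":[0, 0, 0, 0, 0]}' .088 | grep -E 'open|pos|force'
python3 -c "
from h import *
step([.4189,-.2777,.1],.06)"
```

```text
wrist_force: [2.9, -4.6, -7.8]
grip_force: 40.0
position: [0.6478, 0.0934, 0.1711]
wrist_force: [1.2, -0.3, 0.8]
opening: 0.0772
grip_force: 0.0
clock 6.85 pos [0.6478 0.0934 0.1711] F [ 1.2011 -0.2667  0.7657] open 0.07715636491782715 grip 0.0
step [-0.2563  0.3526  0.072 ] [-0.0002  0.0041  0.0166]
```

```bash
python3 nudge.py '{"dx":[-32, -64, -96, -128, -160], "dy":[44, 88, 132, 176, 220], "dz":[0, 0, 0, 0, 0], "drx":[0, 0, 0, 0, 0], "dry":[0, 0, 0, 0, 0], "drz":[0, 0.05, 0.08, 0.08, 0.08]}' | head -2
python3 nudge.py '{"dx":[-32, -64, -96, -96, -96], "dy":[44, 88, 132, 132, 132], "dz":[0, 20, 50, 70, 70], "drx":[0, 0, 0, 0, 0], "dry":[0, 0, 0, 0, 0], "drz":[0, 0, 0, 0, 0]}' |head -2
python3 -c "
from h import *
step([.4189,-.2777,.017],.06)
t=robot.get_image('top');s=robot.get_image('side')
print(w2px(s,[.4189,-.2777,.055]))
cv2.imwrite('pics/c4.png',np.hstack([crop(t['pixels'],390,200,480,290,4),crop(s['pixels'],325,115,415,205,4)]))"
```

```text
clock: 7.48
position: [0.5058, -0.1394, 0.1722]
clock: 8.1
position: [0.4179, -0.2757, 0.101]
clock 8.1 pos [ 0.4179 -0.2757  0.101 ] F [-0.0534  0.0005 -0.6436] open 0.08772563542930681 grip 0.0
step [0.001  0.0021 0.0839] [-0.0015  0.0014 -0.0008]
[379.9976 167.0145]
```

View pics/c4.png

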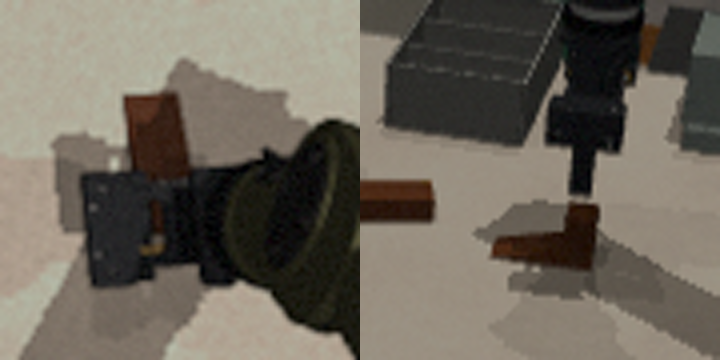

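The gripper is aligned over the block. The block top appears at side pixel (381,167) and I predicted (380,167).

Converted, 0.082 m is 82, 0.075 m is 75.

```bash
python3 nudge.py '{"dx":[1, 1, 1, 1, 1], "dy":[2, 2, 2, 2, 2], "dz":[30, 60, 75, 82, 82], "drx":[0, 0, 0, 0, 0], "dry":[0, 0, 0, 0, 0], "drz":[0, 0, 0, 0, 0]}' |grep -E 'pos|force'
python3 nudge.py '{"dx":[0, 0, 0, 0, 0], "dy":[0, 0, 0, 0, 0], "dz":[0, 0, 0, 0, 0], "drx":[0, 0, 0, 0, 0], "dry":[0, 0, 0, 0, 0], "drz":[0, 0, 0, 0, 0]}' .03 40 |grep -E 'pos|force'
python3 nudge.py '{"dx":[0, 0, 0], "dy":[0, 0, 0], "dz":[0, 0, 0], "drx":[0, 0, 0], "dry":[0, 0, 0], "drz":[0, 0, 0]}'
```

```text
position: [0.42, -0.2779, 0.0201]
wrist_force: [0.1, -0.9, 0.8]
grip_force: 0.0
position: [0.4195, -0.2781, 0.0198]
wrist_force: [-0.1, -1.2, -0.2]
grip_force: 0.3
clock: 9.82
position: [0.4196, -0.2781, 0.0198]
tool_rot: [1.0, 0.03, 0.0, 0.0]
wrist_force: [-0.2, -0.7, 1.2]
opening: 0.0398
grip_force: 40.0
```

```bash
python3 nudge.py '{"dx":[0, 0, 10, 20, 30], "dy":[0, 0, -50, -100, -150], "dz":[-20, -60, -60, -60, -60], "drx":[0, 0, 0, 0, 0], "dry":[0, 0, 0, 0, 0], "drz":[0, 0, -0.08, -0.08, -0.08]}' |grep -E 'pos|force'
python3 -c "
from h import *
step([.4837,.0790,.08],.076)"
```

```text
position: [0.4407, -0.1249, 0.0797]
wrist_force: [1.7, 0.8, -1.9]
grip_force: 40.0
clock 10.45 pos [ 0.4407 -0.1249  0.0797] F [ 1.6802  0.7632 -1.8701] open 0.03975285404701347 grip 39.99244867824018
step [ 0.0583 -0.2001 -0.0003] [-0.0002 -0.0003 -0.0006]
```

```bash
python3 nudge.py '{"dx":[14, 29, 44, 58, 58], "dy":[-50, -100, -150, -200, -200], "dz":[0, 0, 0, 0, 0], "drx":[0, 0, 0, 0, 0], "dry":[0, 0, 0, 0, 0], "drz":[0, 0, 0, 0, 0]}' |grep -E 'pos|force'
python3 nudge.py '{"dx":[0, 0, 0, 0], "dy":[0, 0, 0, 0], "dz":[20, 35, 35, 35], "drx":[0, 0, 0, 0], "dry":[0, 0, 0, 0], "drz":[0, 0, 0, 0]}' |grep -E 'pos|force'
python3 -c "
from h import *
step([.4837,.0790,.0318],.076)
t=robot.get_image('top');s=robot.get_image('side')
cv2.imwrite('pics/t5.png',t['pixels'][:,:,::-1]);cv2.imwrite('pics/s5.png',s['pixels'][:,:,::-1])
cv2.imwrite('pics/c5.png',np.hstack([crop(t['pixels'],260,165,350,265,4),crop(s['pixels'],280,165,370,265,4)]))"
```

```text
position: [0.4839, 0.0837, 0.0794]
wrist_force: [0.1, -0.0, -1.0]
grip_force: 40.0
position: [0.4833, 0.0768, 0.0448]
wrist_force: [0.5, -0.2, -0.4]
grip_force: 40.0
clock 11.575 pos [0.4833 0.0768 0.0448] F [ 0.4572 -0.2109 -0.3694] open 0.03985030336525634 grip 39.994025537744164
step [ 0.0006 -0.0021  0.013 ] [ 0.0002  0.0001 -0.001 ]
```

View pics/c5.png

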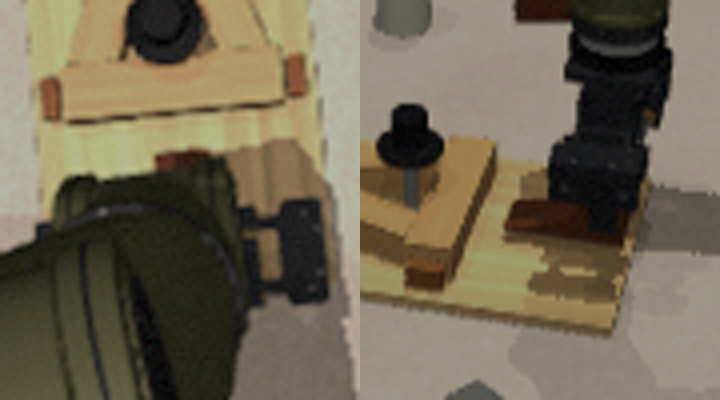

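The top crop shows the wedge's thin end at row ~153, with its left corner at (155,155), in front of the bar. In the side crop the tip corner is at (506,232), with the cap up. Now I'll express these in the jig frame.

```bash
python3 -c "
from h import *
t=robot.get_image('top');s=robot.get_image('side')
q=np.array([.6482,.0915]);a=.076;M=np.array([[np.cos(a),np.sin(a)],[-np.sin(a),np.cos(a)]])
J=lambda im,x,y,ox,oy,z:print(M@(px2w(im,ox+(x+.5)/4-.5,oy+(y+.5)/4-.5,z)[:2]-q))
J(t,155,154,260,165,.0275);J(t,205,151,260,165,.0275)
for z in(.025,.0275):J(s,506-360,232,280,165,z)
print('bar front'); J(t,65,121,260,165,.047);J(t,284,99,260,165,.047)
print('tcp',M@(robot.sense()['position'][:2]-q))
# predicted wedge/bar px in top
for X,Y,z in((-.08,.02,.0275),(-.056,.08,.047),(-.056,-.08,.047)):
  p=q+M.T@[X,Y]; print(4*(w2px(t,[*p,z])-[260,165]))
"
```

```text
[-0.0828  0.0176]
[-0.0839 -0.0188]
[-0.0856  0.0227]
[-0.0863  0.0259]
bar front
[-0.0551  0.0787]
[-0.0538 -0.079 ]
tcp [-0.1652 -0.0017]
[149.9169 149.0167]
[ 61.8026 120.8915]
[284.1849 100.4196]
```

```bash
python3 nudge.py '{"dx":[0, 0, 0, 0, 0], "dy":[-2, -2, -2, -2, -2], "dz":[6, 11, 13, 13.5, 13.5], "drx":[0, 0, 0, 0, 0], "dry":[0, 0, 0, 0, 0], "drz":[0, 0, 0, 0, 0]}' |grep -E 'pos|force'
python3 nudge.py '{"dx":[10, 20, 30, 30, 30], "dy":[0, 0, 0, 0, 0], "dz":[0, 0, 0, 0, 0], "drx":[0, 0, 0, 0, 0], "dry":[0, 0, 0, 0, 0], "drz":[0, 0, 0, 0, 0]}' |grep -E 'pos|force'
python3 -c "
from h import *
step([*(np.array([.6482,.0915])+[-.107*np.cos(.076),-.107*np.sin(.076)]),.0318],.076)
print(robot.sense()['wrist_torque'])"
```

```text
position: [0.4828, 0.0794, 0.0318]
wrist_force: [-2.0, 0.7, 6.7]
grip_force: 40.0
position: [0.5093, 0.081, 0.0317]
wrist_force: [-6.6, -0.6, 12.2]
grip_force: 40.0
clock 13.025 pos [0.5093 0.081  0.0317] F [-6.5881 -0.6486 12.235 ] open 0.03989225304910896 grip 39.996430138126016
step [ 0.0323  0.     -0.0003] [ 0.0006  0.0069 -0.0002]
[-0.0629  1.2042 -0.013 ]
```

```bash
python3 nudge.py '{"dx":[0, 6, 6], "dy":[0, 0, 0], "dz":[-1, -1, -1], "drx":[0, 0, 0], "dry":[0, 0, 0], "drz":[0, 0, 0]}' |grep -E 'pos|wrist'
for i in 1; do python3 nudge.py '{"dx":[4, 4], "dy":[0, 0], "dz":[0, 0], "drx":[0, 0], "dry":[0, 0], "drz":[0, 0]}' |grep -E 'pos|wrist'; done
python3 nudge.py '{"dx":[4, 4], "dy":[0, 0], "dz":[0, 0], "drx":[0, 0], "dry":[0, 0], "drz":[0, 0]}' |grep -E 'pos|wrist'
python3 nudge.py '{"dx":[4, 4], "dy":[0, 0], "dz":[0, 0], "drx":[0, 0], "dry":[0, 0], "drz":[0, 0]}' |grep -E 'pos|wrist'
```

```text
position: [0.5203, 0.0822, 0.0321]
wrist_force: [0.4, -0.1, -0.7]
position: [0.5234, 0.0823, 0.0321]
wrist_force: [-0.2, 0.8, -1.3]
position: [0.5263, 0.0826, 0.032]
wrist_force: [-1.3, 0.3, -2.0]
position: [0.5288, 0.0827, 0.032]
wrist_force: [-5.7, -1.1, -1.0]
```

Converted, 0.0005 m is 0.5, 0.004 m is 4.

```bash
python3 nudge.py '{"dx":[4, 4], "dy":[0, 0], "dz":[0.5, 0.5], "drx":[0, 0], "dry":[0, 0], "drz":[0, 0]}' |grep -E 'pos|wrist'
python3 nudge.py '{"dx":[4, 4], "dy":[0, 0], "dz":[0, 0], "drx":[0, 0], "dry":[0, 0], "drz":[0, 0]}' |grep -E 'pos|wrist'
python3 nudge.py '{"dx":[4, 4], "dy":[0, 0], "dz":[0, 0], "drx":[0, 0], "dry":[0, 0], "drz":[0, 0]}' |grep -E 'pos|wrist'
python3 -c "
from h import *
np.set_printoptions(precision=4,suppress=True)
step([.545,.0838,.0318],.076)
s=robot.get_image('side');cv2.imwrite('pics/s6.png',s['pixels'][:,:,::-1])
a=cv2.imread('pics/s5.png')[:,:,::-1]
cv2.imwrite('pics/c6.png',np.hstack([crop(a,255,185,335,250,5),crop(s['pixels'],255,185,335,250,5)]))"
```

```text
position: [0.5299, 0.0827, 0.0317]
wrist_force: [-11.2, -0.7, 8.6]
position: [0.5349, 0.083, 0.0318]
wrist_force: [-8.7, -0.6, 6.8]
position: [0.5388, 0.0833, 0.0318]
wrist_force: [-8.2, -2.3, 5.9]
clock 14.9 pos [0.5388 0.0833 0.0318] F [-8.1955 -2.325   5.9373] open 0.03995728620601842 grip 39.996139258146286
step [ 0.0062 -0.     -0.0001] [ 0.0005  0.0081 -0.    ]
```

View pics/c6.png

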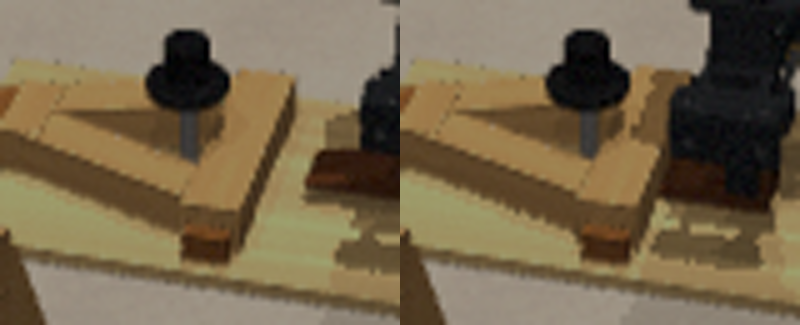

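The bar end has risen about 1 px, with its lower-left corner going from row ~205 to ~200 in the 5x crop. The wedge is under it and the cap is still up. I'll continue, and measure the lift by subpixel registration.

```bash
python3 nudge.py '{"dx":[3, 5, 5], "dy":[0, 0, 0], "dz":[0, 0, 0], "drx":[0, 0, 0], "dry":[0, 0, 0], "drz":[0, 0, 0]}' |grep -E 'pos|wrist'
cat > lift.py <<'E'
from h import *
s=robot.get_image('side');q=np.array([.6482,.0915]);a=.076
Rm=np.array([[np.cos(a),-np.sin(a)],[np.sin(a),np.cos(a)]])
a0=cv2.cvtColor(cv2.imread('pics/s5.png'),cv2.COLOR_BGR2GRAY);b0=cv2.cvtColor(s['pixels'],cv2.COLOR_RGB2GRAY)
for Y in(.077,):
  p=np.array([*(q+Rm@[-.036,Y]),.047]);d=w2px(s,p+[0,0,.005])-w2px(s,p);c=w2px(s,p)
  print("5mm =",d,"at",c)
for (x0,y0,x1,y1) in((288,212,306,232),(291,208,303,230),(272,209,300,228)):
  W=np.eye(2,3,dtype=np.float32)
  for n,im in(("s6",cv2.cvtColor(cv2.imread('pics/s6.png'),cv2.COLOR_BGR2GRAY)),("now",b0)):
    T=a0[y0:y1,x0:x1];
    try: cc,W2=cv2.findTransformECC(T,im[y0:y1,x0:x1],W.copy(),cv2.MOTION_TRANSLATION,None,None,3);print(n,cc,W2[:,2])
    except cv2.error: print(n,"fail")
print([robot.sense()[k] for k in('position','wrist_force')])
E
python3 lift.py
```

```text
position: [0.5432, 0.0836, 0.0318]
wrist_force: [-10.2, -1.3, 7.3]
5mm = [-0.0192 -1.2562] at [297.2465 224.8193]
s6 fail
now fail
s6 fail
now fail
s6 fail
now fail
[array([0.5432, 0.0836, 0.0318]), array([-11.4303,  -0.7712,   7.3239])]
```

```bash
cat > lift2.py <<'E'
from h import *
from scipy.ndimage import shift
g=lambda f:cv2.cvtColor(cv2.imread(f),cv2.COLOR_BGR2GRAY).astype(float)
cv2.imwrite('pics/now.png',np.mean([robot.get_image('side')['pixels'] for _ in range(4)],0)[:,:,::-1])
a=g('pics/s5.png')
for box in((291,219,302,230),(259,212,291,230),(257,200,290,232)):
  x0,y0,x1,y1=box
  for f in('pics/s6.png','pics/now.png'):
    b=g(f);D=np.arange(-1,3.01,.05);e=[]
    for d in D:
      A=shift(a,(-d,0),order=1)[y0:y1,x0:x1];B=b[y0:y1,x0:x1];e.append(np.corrcoef(A.ravel(),B.ravel())[0,1])
    i=int(np.argmax(e));print(box,f,"up px",round(D[i],2),round(e[i],3),"mm",round(D[i]*5/1.256,1))
E
python3 lift2.py
```

```text
(291, 219, 302, 230) pics/s6.png up px 0.75 0.975 mm 3.0
(291, 219, 302, 230) pics/now.png up px 0.9 0.986 mm 3.6
(259, 212, 291, 230) pics/s6.png up px 0.15 0.985 mm 0.6
(259, 212, 291, 230) pics/now.png up px 0.2 0.98 mm 0.8
(257, 200, 290, 232) pics/s6.png up px 0.2 0.984 mm 0.8
(257, 200, 290, 232) pics/now.png up px 0.25 0.982 mm 1.0[ WARN:0@4.702] global loadsave.cpp:1063 imwrite_ Unsupported depth image for selected encoder is fallbacked to CV_8U.
```

Converted, 0.004 m is 4, 0.002 m is 2.

```bash
python3 nudge.py '{"dx":[2, 4, 4, 4], "dy":[0, 0, 0, 0], "dz":[0, 0, 0, 0], "drx":[0, 0, 0, 0], "dry":[0, 0, 0, 0], "drz":[0, 0, 0, 0]}' |grep -E 'pos|wrist'
python3 lift2.py 2>/dev/null| grep 291,.*now
python3 - <<'E'
from h import *
t=robot.get_image('top');s=robot.get_image('side')
cv2.imwrite('pics/c7.png',np.hstack([crop(t['pixels'],260,110,350,210,4),crop(s['pixels'],250,165,350,265,4)]))
q=np.array([.6482,.0915]);a=.076;M=np.array([[np.cos(a),np.sin(a)],[-np.sin(a),np.cos(a)]])
print('tcp jig',M@(robot.sense()['position'][:2]-q),robot.sense()['tool_rot'])
E
```

```text
position: [0.5475, 0.0839, 0.0318]
wrist_force: [-8.9, -0.8, 5.9]
(291, 219, 302, 230) pics/now.png up px 1.2 0.981 mm 4.8
(259, 212, 291, 230) pics/now.png up px 0.3 0.974 mm 1.2
tcp jig [-0.1009  0.0001] [ 0.9993  0.038  -0.0043  0.0005]
```

View pics/c7.png

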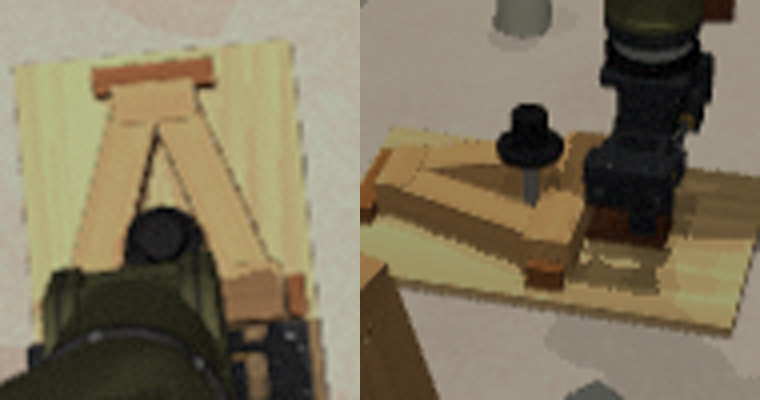

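The bar is up and the wedge is flat on the plate under it. The cap stays up, clear of the gripper. Vision gives ~5.4 mm of lift, the contact point ~5.3 mm and the tip geometry ~5.4 mm. I'll settle and hand in.

```bash
python3 nudge.py '{"dx":[0, 0, 0, 0], "dy":[0, 0, 0, 0], "dz":[0, 0, 0, 0], "drx":[0, 0, 0, 0], "dry":[0, 0, 0, 0], "drz":[0, 0, 0, 0]}' |grep -E 'clock|pos|wrist|grip'
python3 -c "
from station import robot
print(robot.job_done())"
```

```text
clock: 16.88
position: [0.5476, 0.0839, 0.0318]
wrist_force: [-9.8, 0.0, 6.5]
grip_force: 40.0
the job is handed in; nothing more can be done
None
```

I handed the job in at about 17 s: the cap is pulled fully up, and the wedge is held flat on the plate under the notch with the bar about 5.4 mm clear by my estimate; the hand-in returned no verdict.

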